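Lap a batch of plaster mounting bases in a ratchet rail

TASK

Load all the plaster mounting bases on the bench into the lapping rail: slide each in at the mouth, round nose first, until the sprung pawl clicks shut behind it. Then press the sanding block lightly (about 5 N) on top of the base farthest in and draw it slowly, at 3 to 4 cm a second without lifting, along the whole row to the base next to the pawl; give the row two such strokes, both towards the pawl. Finally stand the sanding block back on its rubber mat, abrasive side down, leaving the bases locked in the rail and the other things on the bench undisturbed.

Things in the scene. Friction and masses are not known exactly. Their poses are not given: they have to be found in the camera images.
- rail: Fixed aluminium lapping rail, 418 x 98 mm. Origin: underside, on the slot's centre line. x runs along the slot from the open mouth (x -172 mm) to the stop (x 236), y across, z up. Slot floor 8 mm above the bench, 55 mm wide between walls. From x -40 on, steel lips cover its edges: 8 to 12 mm above the floor, 45 mm apart. Nothing on the rail is over 22 mm above the bench.
- rail_entry (a point): Point on the slot floor's centre line at the mouth (rail x -140 mm), where a base can be set down: from x -172 to -113 mm the floor is an open table without walls; then flared guides (59 mm apart at their narrowest, x -112 to -90) lead into the slot. Axes as the rail's.
- rail_click (a point): Point on the slot floor and centre line at the tip of the closed pawl (rail x = -44 mm): a base is past the pawl when its flat rear edge is beyond this point, towards the stop. Axes as the rail's.
- rail_stop (a point): Foot of the end stop's inner face, on the slot floor and centre line (rail x = 236 mm). The stop is 12 mm high. Room between pawl tip and stop: five bases and 10 mm.
- pawl (a joint): Steel pawl, 46 mm long, 8 mm high, pivoted on the rail's +y side at rail x -88 mm, slanting inwards and towards the stop. 0 = closed (square tip 10 mm inside the wall), to 0.5 rad = pushed outwards. Sprung shut, 2 to 4 N at the tip. A plate pushed towards the stop opens it about 0.25 rad; it snaps back to 0 behind the plate's rear edge and blocks its return.
- sander_grip (a point): Centre of the wooden grip of the foam-backed sanding block, loose, 170 g, standing on its abrasive face. Grip 72 mm long (x), 36 mm wide (y), 32 mm high; this point is 36 mm above the abrasive face, 16 mm below the grip's top. z up when the abrasive is down.
- sander_pad: Abrasive plate under the sanding block, 90 (x) x 46 mm, flat over the middle 66 mm, its ends turned up. Origin: centre of the abrasive underside. The foam lets it move up to 12 mm into the block: it begins to give at about 3 N and takes 0.5 N more for each mm (9 N at 12 mm).
- sander: The sanding block as a whole; origin at the centre of its underside (foam not squeezed), axes as sander_grip. For speed and contact only.
- park_mat: Fixed thin black rubber mat, 110 (x) x 130 (y) x 3 mm, where the sanding block lives. Origin: centre of its underside.
- articulator: Bystander: dental articulator with casts, 130 mm high, loose. Origin: centre of its underside.
- spray: Bystander: white bottle with blue cap, 48 mm thick, 150 mm high, loose. Origin: centre of its underside.
- arch_cast: Bystander: low plaster arch cast, 50 x 60 x 29 mm, loose. Origin: centre of its underside.
- base1_mid (a point): Mounting base (up to five alike, some may be absent): D-shaped plaster block 47 (x) x 38 (y) mm on a black D-shaped plate 54 x 52 x 6 mm that sticks out 7 mm each side; 42 mm high in all, 150 g, loose. This point: on the block's centre line, 20 mm ahead of its flat back (parallel sides to 8 mm ahead), 21 mm above the plate's underside. x points to the plate's round nose (tip 31 mm ahead of this point; flat rear edge 23 mm behind).
- base1: The same base as a whole; origin at the centre of the plate's underside (4 mm ahead of the mid point), axes the same. For speed and contact.
- base2_mid (a point): Mounting base (up to five alike, some may be absent): D-shaped plaster block 47 (x) x 38 (y) mm on a black D-shaped plate 54 x 52 x 6 mm that sticks out 7 mm each side; 42 mm high in all, 150 g, loose. This point: on the block's centre line, 20 mm ahead of its flat back (parallel sides to 8 mm ahead), 21 mm above the plate's underside. x points to the plate's round nose (tip 31 mm ahead of this point; flat rear edge 23 mm behind).
- base2: The same base as a whole; origin at the centre of the plate's underside (4 mm ahead of the mid point), axes the same. For speed and contact.
- base3_mid (a point): Mounting base (up to five alike, some may be absent): D-shaped plaster block 47 (x) x 38 (y) mm on a black D-shaped plate 54 x 52 x 6 mm that sticks out 7 mm each side; 42 mm high in all, 150 g, loose. This point: on the block's centre line, 20 mm ahead of its flat back (parallel sides to 8 mm ahead), 21 mm above the plate's underside. x points to the plate's round nose (tip 31 mm ahead of this point; flat rear edge 23 mm behind).
- base3: The same base as a whole; origin at the centre of the plate's underside (4 mm ahead of the mid point), axes the same. For speed and contact.
- base4_mid (a point): Mounting base (up to five alike, some may be absent): D-shaped plaster block 47 (x) x 38 (y) mm on a black D-shaped plate 54 x 52 x 6 mm that sticks out 7 mm each side; 42 mm high in all, 150 g, loose. This point: on the block's centre line, 20 mm ahead of its flat back (parallel sides to 8 mm ahead), 21 mm above the plate's underside. x points to the plate's round nose (tip 31 mm ahead of this point; flat rear edge 23 mm behind).
- base4: The same base as a whole; origin at the centre of the plate's underside (4 mm ahead of the mid point), axes the same. For speed and contact.
- base5_mid (a point): Mounting base (up to five alike, some may be absent): D-shaped plaster block 47 (x) x 38 (y) mm on a black D-shaped plate 54 x 52 x 6 mm that sticks out 7 mm each side; 42 mm high in all, 150 g, loose. This point: on the block's centre line, 20 mm ahead of its flat back (parallel sides to 8 mm ahead), 21 mm above the plate's underside. x points to the plate's round nose (tip 31 mm ahead of this point; flat rear edge 23 mm behind).
- base5: The same base as a whole; origin at the centre of the plate's underside (4 mm ahead of the mid point), axes the same. For speed and contact.
Mind the look-alikes: they are no part of the job. Leave any orange, purple or yellow look-alike of the base5 alone.

How it is judged:
By the outcome, as a careful person would: the job done as asked, in the order asked, and still so for the second after the job is handed in, with the robot touching nothing.
Of base1, base2, base3, base4, base5 only 3 to 5 are there at a start; the rules pass over those that are not, and their reading is None.
At some moment in a run one of base1, base2, base3, base4, base5, sander may be knocked a few centimetres aside while the robot is not near it.
Once in a run the grip may slacken for a moment while it holds something.
It also fails if it takes over 210 s, if anything falls off the work surface, if the arm or the gripper's body presses on something with over 40 N, if the wrist force passes 120 N, or if a joint passes its speed limit or range.

ROBOT

A 7-joint arm with a two-finger parallel gripper is mounted at the origin on the work surface. World frame = base frame: x ahead of the robot, y to its left, z up, the work surface at z = 0. Lengths are in mm, angles in degrees, forces in N, time in s.
With the tool pointing down it reaches from about 350 to 900 mm from the base axis. Payload 19.9 kg.
Tool frame: the origin (TCP) lies at the very end of the fingers, on their centre line; the grasp point (between the pads) lies 19 mm behind it; z points along the fingers, y is the line along which they close (so a half turn about z gives the same grasp; the last joint's range is limited). The gripper opens to 85 mm and grips with 20 to 120 N. Pads are 22 mm wide; open, the fingers measure 114 mm over their backs; the gripper's body (76 mm by 85 mm) begins 54 mm behind the grasp point. The pads swing forward as they close: fully open they stand 13 mm farther back than shut.
Start: joints at [-77.836, 23.915, -0.59, 92.452, 0.269, 63.638, -3.037], TCP at [156.918, 604.961, 231.26] pointing down, gripper open.
Joint ranges: [-161.28, 161.28], [-22.2, 115.67], [-73.04, 71.86], [3.21, 147.25], [-68.34, 248.33], [10.77, 114.83], [-161.83, 161.83]. Speed limits (degrees/s): [108.29, 108.29, 136.94, 136.94, 172.46, 172.46, 172.46].

INTERFACE

Orientations are given as a 3x3 rotation matrix whose columns are the frame's x, y, z axes.
In Python, from workcell import read_state, capture, sign_off gives the robot as it stands.
- The arm moves only by the tool servo_tool, never from a script. Its argument "steps" is a list of rows, each a list of 7 numbers: the turn, a rotation vector about the world's x, y, z as a fraction of full scale, then the shift along the world's x, y, z as a fraction of full scale, then the gripper command: -1 is fully open, 1 is shut, values between are in proportion. In form: [[rx, ry, rz, dx, dy, dz, jaw], ...]. A call has 1 to 20 rows; each row shifts and turns the commanded pose from where the row before left it; what a row does not reach is not made up. Full scale, the value 1, is 0.05 m for a shift and 10 degrees for a turn. A row lasts 1/8 s, in which the tool goes at most 62.5 mm and 10.7 degrees, less where a joint would pass 70% of its speed; a pose out of reach is approached as far as the arm can. A call with a number of a shift or a turn outside -1 to 1 is refused whole. A call with a gripper value outside its range is refused whole. The fingers move at their own pace and stop on an object; the grip force is fixed at half the most. Time passes only in rows, so rows that do not move let the fingers close. It gives the time, the measured TCP pose, the force, the opening and the grip force at its end, in the units of the state.
- read_state(): the state, without advancing time (a new reading comes with each control period).
- capture(name): name is "scene" or "top"; returns a dict with "frame" (480x640x3 uint8, red, green, blue), "intrinsics" (3x3 intrinsics, pixels), "T" (4x4, takes a point from camera to world coordinates). Camera axes: x right, y down, z forward; pixel columns grow to the right and rows downward; lengths in mm; the calibration is good to about 2 mm. A picture is of the moment at which its call begins. There is no depth.
- sign_off(): hands the job in; it is judged then, once.
The state is a dict: "time_s": time; "joint_pos": joint angles; "dq": joint speeds; "joint_efforts": joint torques, N m; "tcp_pos": TCP position; "eef_rot": TCP orientation; "ft_force": force on the tool from outside, world axes, zero at the start; "ft_torque": the same for the moment, N m; "opening": finger opening in mm; "gripper_force": force on a finger pad.
Only numpy, scipy, OpenCV 4.12 (cv2) and the standard library are available. Lean on these libraries where they do the work, as an engineer would, in place of code of your own. Each camera call takes 0.05 s, during which the arm holds its last target. There are 200 camera calls.

## Working session

There is one attempt and no reset: what is moved stays moved. The work goes in short steps, Python scripts to look and compute and a tool call to move; the robot and the scene stay as the last step left them, time stands still between calls to the robot, and variables do not carry over. Pictures are saved under pics/ and viewed, at most 14 in all, crops included, and the job is handed in when it is done.

Besides the shell and the picture viewer there is one more tool, called after "Call:" as a command line: name --pt "numbers of a row" for each row, then --argument value for the rest. servo_tool: Moves the arm, as the interface text tells. Shift numbers are shares of 0.05 m and turn numbers shares of 10 degrees, none past 1 either way. Its arguments: {"type":"object","properties":{"steps":{"type":"array"}},"required":["steps"]}

```bash
mkdir -p pics; ls
cat > h.py <<'E'
import numpy as np,cv2
from workcell import read_state,capture,sign_off
def snap(cam,name):
    c=capture(cam);cv2.imwrite(f'pics/{name}.png',c['frame'][:,:,::-1]);np.savez(f'pics/{name}.npz',**c);return c
def ray(c,u,v,z):
    K=np.array(c['intrinsics']);T=np.array(c['T']);d=T[:3,:3]@np.linalg.solve(K,[u,v,1.]);o=T[:3,3]
    return o+d*(z-o[2])/d[2]
def proj(c,p):
    K=np.array(c['intrinsics']);T=np.array(c['T']);q=K@(T[:3,:3].T@(np.asarray(p,float)-T[:3,3]));return q[:2]/q[2]
E
python3 - <<'E'
from h import *
for n in('scene','top'):
    c=snap(n,n+'0');print(n,np.round(c['T'],2).tolist(),np.round(c['intrinsics'],1).tolist())
s=read_state();print(s['tcp_pos'],s['eef_rot'],s['opening'],s['ft_force'])
E
```

```text
pics
scene [[0.81, 0.3, -0.5, 1023.7], [0.59, -0.45, 0.67, -622.24], [-0.02, -0.84, -0.54, 643.88], [0.0, 0.0, 0.0, 1.0]] [[487.1, 0.0, 318.4], [0.0, 487.1, 233.8], [0.0, 0.0, 1.0]]
top [[-0.01, -0.99, 0.11, 363.27], [-1.0, 0.01, -0.01, 87.85], [0.01, -0.11, -0.99, 1303.07], [0.0, 0.0, 0.0, 1.0]] [[481.3, 0.0, 317.8], [0.0, 481.3, 238.2], [0.0, 0.0, 1.0]]
[156.86019617 604.66425559 230.70679424] [[-9.67977186e-01  2.51038103e-01 -1.93158167e-04]
 [ 2.51038159e-01  9.67976535e-01 -1.12722786e-03]
 [-9.60045691e-05 -1.13962092e-03 -9.99999346e-01]] 85.27966831475595 [0.46020347 0.35840807 0.49613923]
```

View pics/top0.png

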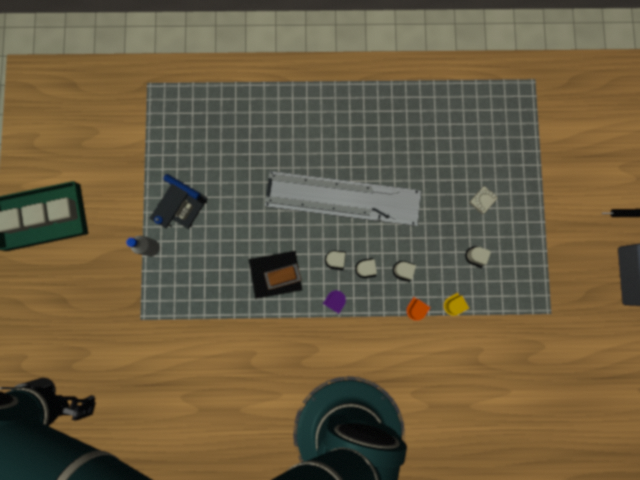

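View pics/scene0.png

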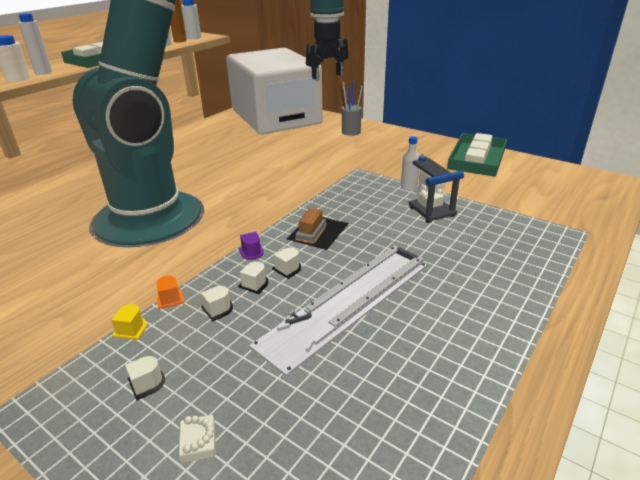

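The top view shows 4 white bases near px (336,260), (367,268), (404,270) and (478,256). The rail mouth is at the right (~(420,205)) and its stop at the left (268,187). The sander is on its mat at (281,276), and the look-alikes lie along the bottom.

Run:
```python
from h import *
a=cv2.imread('pics/top0.png')[165:325,240:500];cv2.imwrite('pics/c1.png',cv2.resize(a,None,fx=3,fy=3,interpolation=cv2.INTER_CUBIC))
b=cv2.imread('pics/scene0.png')[205:405,110:440];cv2.imwrite('pics/c2.png',cv2.resize(b,None,fx=2.4,fy=2.4,interpolation=cv2.INTER_CUBIC))
```

```text
(no output)
```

View pics/c1.png

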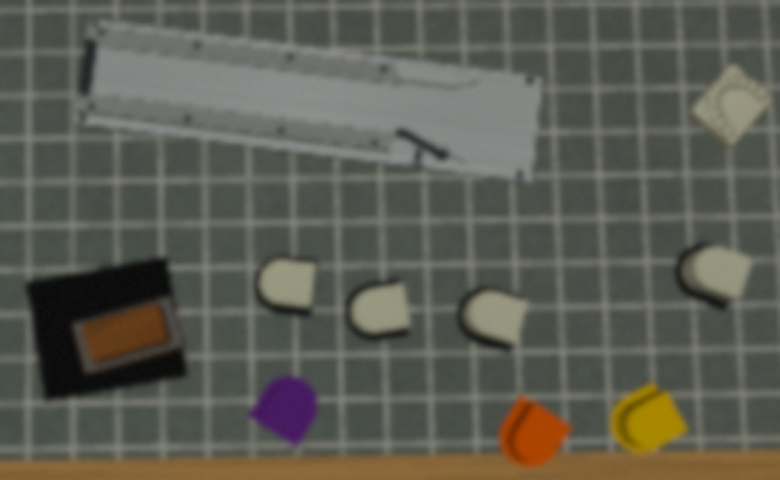

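View pics/c2.png

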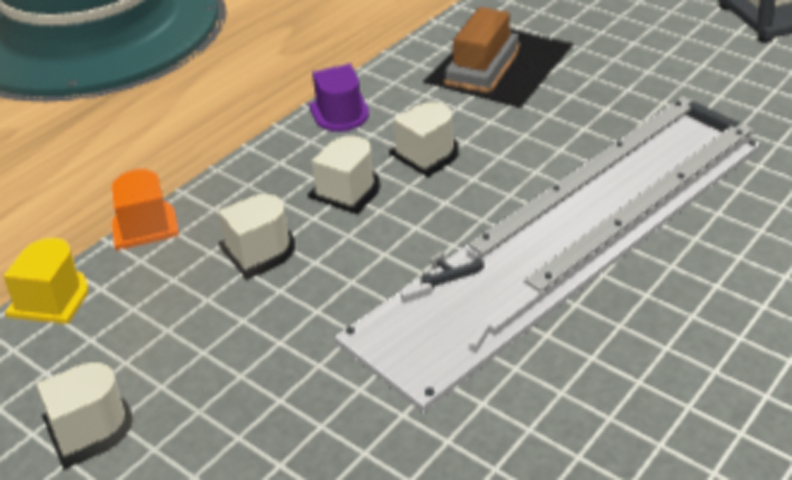

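Crops: all four white bases already have their noses towards the stop (image left). The pawl is at crop (420,145), the rail mouth edge at (542,78)–(530,180), the stop end at (95,22)–(80,122), and the brown grip at (127,332).

```bash
cat >> h.py <<'E'
def rects(c,mask,z,amin=60):
    m=cv2.resize(mask.astype(np.float32),None,fx=4,fy=4,interpolation=cv2.INTER_CUBIC)>.5
    out=[]
    for k in cv2.findContours(m.astype(np.uint8),cv2.RETR_EXTERNAL,cv2.CHAIN_APPROX_NONE)[0]:
        if cv2.contourArea(k)/16<amin: continue
        k=(k[:,0]+.5)/4-.5
        P=np.array([ray(c,u,v,z)[:2] for u,v in k],np.float32)
        (x,y),(w,h),a=cv2.minAreaRect(P)
        if w<h: w,h,a=h,w,a+90
        a=(a)%180   # long axis direction, deg from world x, 0..180
        out.append((k.mean(0).round(0).tolist(),round(x,1),round(y,1),round(w,1),round(h,1),round(a,1)))
    return out
def white(f):
    h=cv2.cvtColor(f,cv2.COLOR_RGB2HSV).astype(int); f=f.astype(int)
    return (h[...,2]>110)&(f[...,0]-f[...,2]>12)&(h[...,1]<90)
def brown(f):
    h=cv2.cvtColor(f,cv2.COLOR_RGB2HSV).astype(int)
    return (h[...,0]<16)&(h[...,1]>110)&(h[...,2]>60)
E
python3 - <<'E'
from h import *
c=np.load('pics/top0.npz');f=c['frame']
roi=np.zeros(f.shape[:2],bool);roi[160:292,240:500]=1
print('bases');[print(r) for r in rects(c,white(f)&roi,24)]
print('grip');[print(r) for r in rects(c,brown(f)&roi,39)]
fu=lambda X,Y:((X+.5)/3-.5+240,(Y+.5)/3-.5+165)
P={}
for n,(X,Y),z in [('mA',(542,78),8),('mB',(530,180),8),('fA',(96,20),14),('fB',(80,122),14)]:
    P[n]=ray(c,*fu(X,Y),z)[:2];print(n,P[n].round(1))
m=(P['mA']+P['mB'])/2;g=(P['fA']+P['fB'])/2;d=g-m;print('mouth',m,'far',g,'len',np.hypot(*d),'ang',np.degrees(np.arctan2(d[1],d[0])))
h=cv2.cvtColor(f,cv2.COLOR_RGB2HSV).astype(int)
rm=((h[...,2]>105)&(h[...,1]<40)); r2=np.zeros_like(roi);r2[165:232,260:430]=1
rm=cv2.morphologyEx((rm&r2).astype(np.uint8),cv2.MORPH_OPEN,np.ones((4,4)))
print(rects(c,rm,12,500))
bk=(h[...,2]<35)&roi;bk[:250]=0;bk[:,305:]=0
print('mat',rects(c,bk|(brown(f)&roi),2,400))
E
```

```text
bases
([406.0, 270.0], 423.1, -155.6, 51.2, 39.3, 70.7)
([367.0, 267.0], 430.7, -54.6, 49.9, 39.2, 89.2)
([336.0, 259.0], 454.3, 29.3, 47.6, 39.1, 81.1)
([481.0, 255.0], 460.6, -357.2, 51.5, 41.9, 68.4)
([484.0, 199.0], 609.6, -376.7, 64.0, 53.4, 137.8)
grip
([281.0, 275.0], 410.8, 171.9, 73.2, 38.8, 104.5)
mA [ 638.8 -208.5]
mB [ 544.8 -193.9]
fA [696.7 198.5]
fB [602.5 213.3]
mouth [ 591.82588273 -201.19542279] far [649.5668483  205.87115296] len 411.1413579216199 ang 81.9266535957684
[([349.0, 200.0], 617.6, -3.9, 408.9, 108.6, 81.5)]
mat [([275.0, 275.0], 416.5, 191.2, 128.2, 108.1, 98.8)]
```

Call:
servo_tool --pt "0 0 -0.596 0.423 -0.833 -0.14 -1" --pt "0 0 -0.596 0.423 -0.833 -0.14 -1" --pt "0 0 -0.596 0.423 -0.833 -0.14 -1" --pt "0 0 -0.596 0.423 -0.833 -0.14 -1" --pt "0 0 -0.596 0.423 -0.833 -0.14 -1" --pt "0 0 -0.596 0.423 -0.833 -0.14 -1" --pt "0 0 -0.596 0.423 -0.833 -0.14 -1" --pt "0 0 -0.596 0.423 -0.833 -0.14 -1" --pt "0 0 -0.596 0.423 -0.833 -0.14 -1" --pt "0 0 -0.596 0.423 -0.833 -0.14 -1" --pt "0 0 -0.596 0.423 -0.833 -0.14 -1" --pt "0 0 -0.596 0.423 -0.833 -0.14 -1" --pt "0 0 -0.596 0.423 -0.833 -0.14 -1" --pt "0 0 -0.596 0.423 -0.833 -0.14 -1" --pt "0 0 0 0 0 0 -1"

```text
time_s: 1.98
tcp_pos: [453.6, 18.9, 132.8]
eef_rot: [[0.145, 0.989, -0.001], [0.989, -0.145, -0.002], [-0.002, -0.0, -1.0]]
ft_force: [-0.3, 0.8, -0.2]
opening: 85.6
gripper_force: 0.0
```

```bash
cat >> h.py <<'E'
def st():
    s=read_state();R=np.array(s['eef_rot']);p=s['tcp_pos'];a=np.degrees(np.arctan2(R[1,1],R[0,1]))
    print('t %.2f tcp %s yaw_y %.1f tilt %s F %s M %s open %.1f g %.1f'%(s['time_s'],np.round(p,1),a,np.round(R[:2,2],4),np.round(s['ft_force'],1),np.round(s['ft_torque'],2),s['opening'],s['gripper_force']))
E
python3 - <<'E'
from h import *
st()
c=np.load('pics/scene0.npz');f=c['frame']
fu=lambda X,Y:((X+.5)/2.4-.5+110,(Y+.5)/2.4-.5+205)
for n,(X,Y),z in [('mB',(338,338),8),('mA',(424,408),8),('screwB',(350,330),8),('screwA',(429,392),8),('fA',(755,143),8),('stopL',(692,104),20)]:
    print(n,ray(c,*fu(X,Y),z)[:2].round(1))
roi=np.zeros(f.shape[:2],bool);roi[205:405,110:310]=1
[print(r) for r in rects(c,white(f)&roi,24)]
E
```

```text
t 1.98 tcp [453.6  18.9 132.8] yaw_y -8.3 tilt [-0.0005 -0.0016] F [-0.3  0.8 -0.2] M [-0.    0.03  0.03] open 85.6 g 0.0
mB [ 548.1 -196.1]
mA [ 642.8 -211.2]
screwB [ 550.  -184.9]
screwA [ 636.6 -198. ]
fA [696.3 200.2]
stopL [627.  207.9]
([143.0, 373.0], 457.4, -351.0, 77.3, 51.3, 157.2)
([214.0, 299.0], 421.0, -152.9, 89.5, 58.2, 151.9)
([253.0, 275.0], 425.2, -54.8, 100.3, 52.7, 133.7)
([286.0, 260.0], 450.0, 25.6, 103.1, 54.9, 127.9)
([173.0, 306.0], 391.1, -157.9, 352.4, 134.5, 90.5)
([138.0, 210.0], -13.6, -20.3, 153.2, 49.0, 36.0)
```

Call:
servo_tool --pt "0 0 0 -0.03 0 -0.6 -1" --pt "0 0 0 0 0 -0.6 -1" --pt "0 0 0 0 0 -0.6 -1" --pt "0 0 0 0 0 -0.46 -1" --pt "0 0 0 0 0 0 1" --pt "0 0 0 0 0 0 1" --pt "0 0 0 0 0 0 1" --pt "0 0 0 0 0 0 1" --pt "0 0 0 0 0 0 1"

```text
time_s: 3.1
tcp_pos: [452.1, 22.2, 21.4]
eef_rot: [[0.139, 0.99, 0.001], [0.99, -0.139, 0.001], [0.001, 0.001, -1.0]]
ft_force: [-3.6, 0.3, 13.4]
opening: 37.0
gripper_force: 59.2
```

Call:
servo_tool --pt "0 0 0 0 0 0.6 1" --pt "0 0 0 0 0 0.6 1" --pt "0 0 0 0.483 -0.67 0 1" --pt "0 0 0 0.483 -0.67 0 1" --pt "0 0 0 0.483 -0.67 0 1" --pt "0 0 0 0.483 -0.67 0 1" --pt "0 0 0 0.483 -0.67 0 1" --pt "0 0 0 0.483 -0.67 0 1" --pt "0 0 0 0 0 -0.4 1" --pt "0 0 0 0 0 -0.4 1" --pt "0 0 0 0 0 0 1"

```text
time_s: 4.47
tcp_pos: [595.1, -177.8, 38.7]
eef_rot: [[0.138, 0.99, -0.003], [0.99, -0.138, 0.001], [0.001, -0.003, -1.0]]
ft_force: [-0.3, -0.7, -1.5]
opening: 36.3
gripper_force: 61.5
```

```bash
cat >> h.py <<'E'
H=np.array([.1426,.9898]);N=np.array([-.9898,.1426]);O=np.array([617.8,-34.1])
def rail(p): d=np.asarray(p)[:2]-O; return np.round([d@H,d@N],1)
E
python3 - <<'E'
from h import *
st();print(rail(read_state()['tcp_pos']))
c=snap('scene','s1')
b=cv2.imread('pics/s1.png')[240:400,200:420];cv2.imwrite('pics/c3.png',cv2.resize(b,None,fx=3.5,fy=3.5,interpolation=cv2.INTER_CUBIC))
E
```

```text
t 4.47 tcp [ 595.1 -177.8   38.7] yaw_y -7.9 tilt [-0.0031  0.001 ] F [-0.3 -0.7 -1.5] M [ 0.02 -0.02  0.02] open 36.3 g 61.5
[-145.4    1.9]
```

View pics/c3.png

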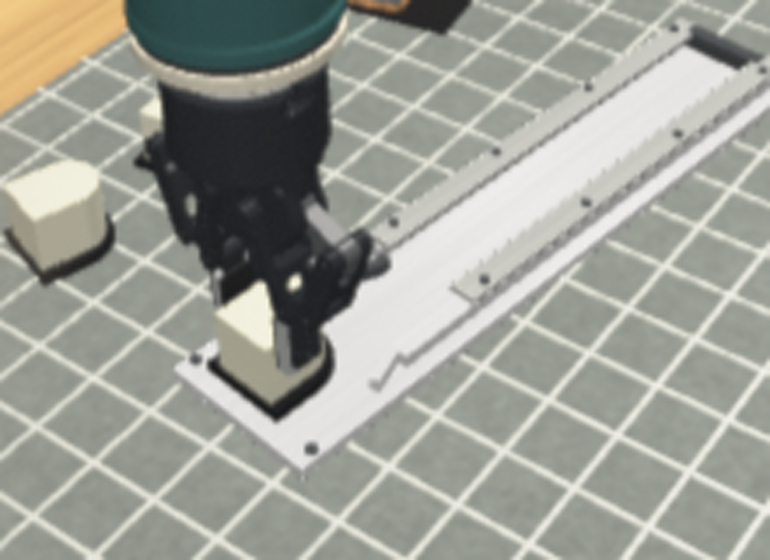

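The view shows the base held just above the open table: its rear plate corners at crop (212,368) and (277,420), the mouth's corners at (178,368) and (303,470).

Run:
```python
from h import *
c=np.load('pics/s1.npz')
fu=lambda X,Y:((X+.5)/3.5-.5+200,(Y+.5)/3.5-.5+240)
for n,(X,Y),z in [('rL',(212,368),18),('rR',(277,420),18),('mB',(178,368),8),('mA',(303,470),8),('sB',(196,358),8),('sA',(311,448),8),('guideA',(378,385),16),('lipA',(452,290),20),('lipB',(388,250),20)]:
    p=ray(c,*fu(X,Y),z);print(n,p[:2].round(1),rail(p))
```

```text
rL [ 568.4 -191.7] [-163.1   26.4]
rR [ 617.6 -199.6] [-163.9  -23.4]
mB [ 546.8 -194.8] [-169.2   47.4]
mA [ 641.5 -210.1] [-170.8  -48.6]
sB [ 549.6 -184.3] [-158.4   46. ]
sA [ 636.1 -197.3] [-158.9  -41.4]
guideA [ 642.9 -151.9] [-113.   -41.6]
lipA [636.7 -78.6] [-41.3 -25.1]
lipB [590.2 -72.7] [-42.1  21.8]
```

Call:
servo_tool --pt "0 0 0 0.05 0 -0.1 1" --pt "0 0 0 0 0 -0.08 1" --pt "0 0 0 0 0 0 0" --pt "0 0 0 0 0 0 -0.15" --pt "0 0 0 0 0 -0.04 -0.15" --pt "0 0 0 0 0 0 1" --pt "0 0 0 0 0 0 1" --pt "0 0 0 0 0 0 1"

```text
time_s: 5.52
tcp_pos: [599.0, -179.2, 29.4]
eef_rot: [[0.139, 0.99, 0.0], [0.99, -0.139, -0.0], [-0.0, 0.0, -1.0]]
ft_force: [-0.1, 0.0, 3.1]
opening: 36.5
gripper_force: 60.8
```

Run:
```python
from h import *
st();print(rail(read_state()['tcp_pos']))
```

```text
t 5.53 tcp [ 599.  -179.2   29.4] yaw_y -8.0 tilt [ 0.0001 -0.0001] F [-0.1  0.   3.1] M [-0.03  0.14 -0.02] open 36.5 g 60.8
[-146.3   -2.1]
```

Call:
servo_tool --pt "0 0 0 0.03 0.3 0 1" --pt "0 0 0 0.043 0.3 0 1" --pt "0 0 0 0.043 0.3 0 1" --pt "0 0 0 0.043 0.3 0 1" --pt "0 0 0 0 0 0 1"

```text
time_s: 6.15
tcp_pos: [606.0, -117.5, 29.4]
eef_rot: [[0.138, 0.99, -0.002], [0.99, -0.138, 0.001], [0.0, -0.002, -1.0]]
ft_force: [-10.0, 1.2, 14.5]
opening: 36.7
gripper_force: 62.4
```

Run:
```python
from h import *
st();print(rail(read_state()['tcp_pos']))
```

```text
t 6.15 tcp [ 606.  -117.5   29.4] yaw_y -7.9 tilt [-0.0022  0.0005] F [-10.    1.2  14.5] M [ 0.14  2.26 -0.02] open 36.7 g 62.4
[-84.2  -0.2]
```

Call:
servo_tool --pt "0 0 0 -0.03 0 0.02 1" --pt "0 0 0 0.0 0.0 0 1" --pt "0 0 0 0.03 0.2 0 1" --pt "0 0 0 0 0 0 1"

```text
time_s: 6.65
tcp_pos: [607.2, -107.7, 30.1]
eef_rot: [[0.137, 0.991, 0.0], [0.991, -0.137, 0.001], [0.001, -0.0, -1.0]]
ft_force: [1.3, 1.2, -1.8]
opening: 36.6
gripper_force: 60.5
```

Run:
```python
from h import *
st();print(rail(read_state()['tcp_pos']))
```

```text
t 6.65 tcp [ 607.2 -107.7   30.1] yaw_y -7.9 tilt [0.     0.0006] F [ 1.3  1.2 -1.8] M [ 0.38 -0.39 -0.08] open 36.6 g 60.5
[-74.3  -0. ]
```

Call:
servo_tool --pt "0 0 0 0.031 0.218 0 1" --pt "0 0 0 0.031 0.218 0 1" --pt "0 0 0 0.031 0.218 0 1" --pt "0 0 0 0.031 0.218 0 1" --pt "0 0 0 0.031 0.218 0 1" --pt "0 0 0 0 0 0 1"

```text
time_s: 7.4
tcp_pos: [614.4, -53.0, 30.0]
eef_rot: [[0.137, 0.991, -0.001], [0.991, -0.137, 0.001], [0.001, -0.001, -1.0]]
ft_force: [0.6, -0.0, -0.6]
opening: 37.0
gripper_force: 60.5
```

Run:
```python
from h import *
st();print(rail(read_state()['tcp_pos']))
```

```text
t 7.40 tcp [614.4 -53.   30. ] yaw_y -7.9 tilt [-0.001   0.0008] F [ 0.6 -0.  -0.6] M [-0.02 -0.01  0.01] open 37.0 g 60.5
[-19.2   0.7]
```

Call:
servo_tool --pt "0 0 0 0 0 0 -0.4" --pt "0 0 0 0 0 0 -0.6" --pt "0 0 0 0 0 0.7 -1" --pt "0 0 0 0 0 0.8 -1" --pt "0 0 0 0 0 0.6 -1"

```text
time_s: 8.02
tcp_pos: [614.7, -55.2, 136.9]
eef_rot: [[0.14, 0.99, 0.001], [0.99, -0.14, -0.0], [0.0, 0.001, -1.0]]
ft_force: [-0.4, 1.4, -0.6]
opening: 85.1
gripper_force: 0.0
```

```bash
cat >> h.py <<'E'
def look(n):
    st()
    c=snap('top',n);f=c['frame'];roi=np.zeros(f.shape[:2],bool);roi[160:292,240:500]=1
    for r in rects(c,white(f)&roi,24): print(r, 'rail',rail(r[1:3]))
    print('grip',rects(c,brown(f)&roi,39))
E
python3 -c "
from h import *
look('t2')
a=cv2.imread('pics/t2.png')[165:325,240:500];cv2.imwrite('pics/c4.png',cv2.resize(a,None,fx=3,fy=3,interpolation=cv2.INTER_CUBIC))"
```

```text
t 8.03 tcp [614.7 -55.2 136.9] yaw_y -8.0 tilt [ 0.0008 -0.    ] F [-0.4  1.4 -0.6] M [-0.02  0.01 -0.05] open 85.1 g 0.0
([407.0, 270.0], 422.0, -160.1, 43.9, 41.9, 70.7) rail [-152.6  175.8]
([480.0, 255.0], 461.0, -356.3, 54.0, 44.0, 67.1) rail [-341.3  109.3]
([359.0, 234.0], 516.3, -37.7, 157.3, 41.7, 90.2) rail [-18. 100.]
([484.0, 199.0], 609.5, -375.4, 69.4, 55.2, 137.8) rail [-339.   -40.5]
grip [([281.0, 275.0], 411.0, 172.0, 73.4, 38.6, 105.5)]
```

View pics/c4.png

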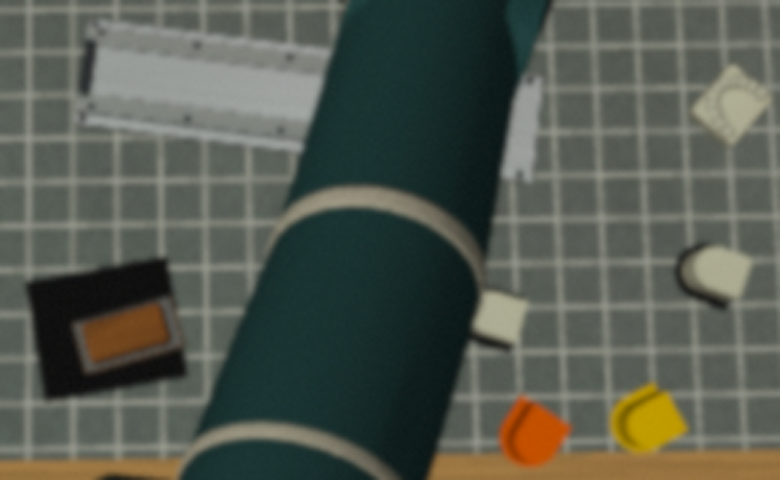

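The arm hides base B in this view; the third and fourth bases and the sander are still where they were.

Call:
servo_tool --pt "0 0 0.2 -0.745 -0.027 0 -1" --pt "0 0 0.2 -0.745 -0.027 0 -1" --pt "0 0 0.2 -0.745 -0.027 0 -1" --pt "0 0 0.2 -0.745 -0.027 0 -1" --pt "0 0 0.2 -0.745 -0.027 -0.3 -1" --pt "0 0 0 0 0 -0.5 -1" --pt "0 0 0 0 0 -0.2 -1"

```text
time_s: 8.95
tcp_pos: [427.9, -61.6, 84.6]
eef_rot: [[-0.035, 0.999, -0.001], [0.999, 0.035, -0.0], [0.0, -0.001, -1.0]]
ft_force: [1.0, 0.1, 0.1]
opening: 85.4
gripper_force: 0.0
```

Run:
```python
from h import *
st()
c=snap('scene','s3')
b=cv2.imread('pics/s3.png')[210:340,180:360];cv2.imwrite('pics/c5.png',cv2.resize(b,None,fx=4,fy=4,interpolation=cv2.INTER_CUBIC))
```

```text
t 8.95 tcp [427.9 -61.6  84.6] yaw_y 2.0 tilt [-0.0009 -0.    ] F [1.  0.1 0.1] M [ 0.02 -0.03  0.02] open 85.4 g 0.0
```

View pics/c5.png

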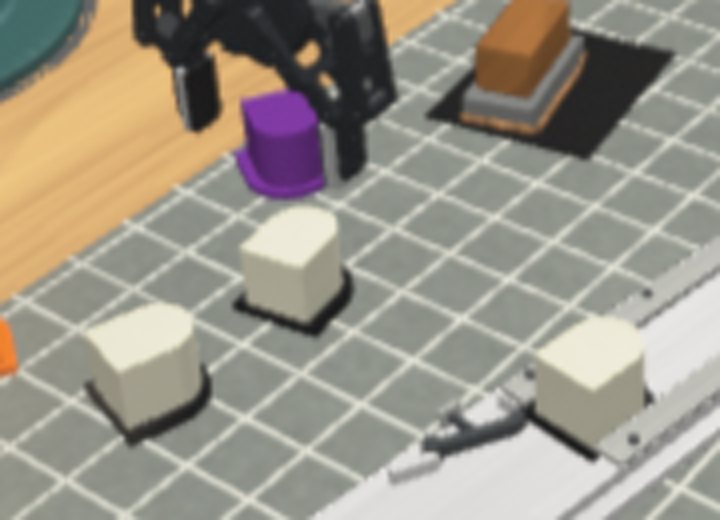

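The picture shows base A in the slot with its rear at the pawl tip (crop (530,410)). Base B's rear plate corners are at (238,304) and (318,332), and the gripper is above B with its fingers astride.

Run:
```python
from h import *
c=np.load('pics/s3.npz')
fu=lambda X,Y:((X+.5)/4-.5+180,(Y+.5)/4-.5+210)
for L,R in [((236,304),(318,334)),((88,388),(132,442))]:
    p,q=[ray(c,*fu(*a),2)[:2] for a in (L,R)];e=q-p;h=np.array([-e[1],e[0]])/np.hypot(*e)
    print(p.round(1),q.round(1),np.hypot(*e),'heading',np.degrees(np.arctan2(h[1],h[0])),'grasp',((p+q)/2+18*h).round(1),'centre',((p+q)/2+26.5*h).round(1))
p,q=[ray(c,*fu(*a),z)[:2] for a,z in (((530,405),10),((598,460),10),)];print(rail(p),rail(q))
```

```text
[405.6 -78.9] [457.8 -72.8] 52.55390671299538 heading 96.59992966920683 grasp [429.6 -58. ] centre [428.6 -49.5]
[ 390.9 -169.3] [ 437.8 -184.3] 49.30857837209903 heading 72.30748390779871 grasp [ 419.8 -159.7] centre [ 422.4 -151.6]
[-31.8  28. ] [-37.3 -22.1]
```

Call:
servo_tool --pt "0 0 0.46 0.03 0.07 -0.46 -1" --pt "0 0 0 0 0 -0.4 -1" --pt "0 0 0 0 0 -0.4 -1" --pt "0 0 0 0 0 0 1" --pt "0 0 0 0 0 0 1" --pt "0 0 0 0 0 0 1" --pt "0 0 0 0 0 0 1"

```text
time_s: 9.88
tcp_pos: [430.6, -57.9, 23.3]
eef_rot: [[-0.115, 0.993, 0.002], [0.993, 0.115, 0.0], [0.0, 0.002, -1.0]]
ft_force: [-3.1, -0.5, 13.2]
opening: 36.6
gripper_force: 59.0
```

```bash
python3 -c "
from h import *
st()"
```

```text
t 9.88 tcp [430.6 -57.9  23.3] yaw_y 6.6 tilt [0.0015 0.0002] F [-3.1 -0.5 13.2] M [-0.09  0.63  0.07] open 36.6 g 59.0
```

Call:
servo_tool --pt "0 0 0 0 0 0.45 1" --pt "0 0 0 0 0 0.45 1" --pt "0 0 -0.29 0.666 -0.479 0 1" --pt "0 0 -0.29 0.666 -0.479 0 1" --pt "0 0 -0.29 0.666 -0.479 0 1" --pt "0 0 -0.29 0.666 -0.479 0 1" --pt "0 0 -0.29 0.666 -0.479 0 1" --pt "0 0 0 0 0 -0.35 1" --pt "0 0 0 0 0 -0.33 1" --pt "0 0 0 0 0 0 1"

```text
time_s: 11.12
tcp_pos: [595.4, -176.9, 32.3]
eef_rot: [[0.137, 0.991, -0.002], [0.991, -0.137, 0.001], [0.0, -0.002, -1.0]]
ft_force: [-0.8, 0.6, -1.5]
opening: 36.9
gripper_force: 63.0
```

```bash
python3 -c "
from h import *
st();print(rail(read_state()['tcp_pos']))"
```

```text
t 11.12 tcp [ 595.4 -176.9   32.3] yaw_y -7.9 tilt [-0.002   0.0005] F [-0.8  0.6 -1.5] M [-0.02  0.01  0.01] open 36.9 g 63.0
[-144.6    1.8]
```

Call:
servo_tool --pt "0 0 0 0.032 0 -0.01 1" --pt "0 0 0 0.043 0.297 0 1" --pt "0 0 0 0.043 0.297 0 1" --pt "0 0 0 0.043 0.297 0 1" --pt "0 0 0 0.043 0.297 0 1" --pt "0 0 0 0 0 0 1"

```text
time_s: 11.88
tcp_pos: [606.0, -115.5, 32.3]
eef_rot: [[0.135, 0.991, -0.002], [0.991, -0.135, 0.001], [0.001, -0.002, -1.0]]
ft_force: [-4.0, 3.4, -2.3]
opening: 36.6
gripper_force: 63.1
```

```bash
python3 -c "
from h import *
st();print(rail(read_state()['tcp_pos']))"
```

```text
t 11.88 tcp [ 606.  -115.5   32.3] yaw_y -7.7 tilt [-0.0022  0.0014] F [-4.   3.4 -2.3] M [0.69 0.94 0.11] open 36.6 g 63.1
[-82.2   0.1]
```

Call:
servo_tool --pt "0 0 0 0.01 0.208 0 1" --pt "0 0 0 0.03 0.208 0 1" --pt "0 0 0 0.03 0.208 0 1" --pt "0 0 0 0.03 0.208 0 1" --pt "0 0 0 0.03 0.208 0 1" --pt "0 0 0 0.03 0.208 0 1" --pt "0 0 0 0 0 0 1"

```text
time_s: 12.75
tcp_pos: [614.5, -54.0, 32.6]
eef_rot: [[0.135, 0.991, -0.001], [0.991, -0.135, 0.001], [0.001, -0.001, -1.0]]
ft_force: [-2.5, 2.1, -1.1]
opening: 36.7
gripper_force: 63.0
```

```bash
python3 -c "
from h import *
st();print(rail(read_state()['tcp_pos']))"
```

```text
t 12.75 tcp [614.5 -54.   32.6] yaw_y -7.8 tilt [-0.0006  0.0008] F [-2.5  2.1 -1.1] M [ 0.4   0.56 -0.03] open 36.7 g 63.0
[-20.1   0.4]
```

Call:
servo_tool --pt "0 0 0 0.01 0.1 0 1" --pt "0 0 0 0 0 0 1" --pt "0 0 0 0 0 0 -0.4" --pt "0 0 0 0 0 0 -0.6" --pt "0 0 0 0 0 0.7 -1" --pt "0 0 0 -0.2 -0.2 0.8 -1" --pt "0 0 0 -0.4 -0.4 0.3 -1" --pt "0 0 0 -0.6 -0.5 0 -1"

```text
time_s: 13.75
tcp_pos: [555.6, -106.4, 124.2]
eef_rot: [[0.136, 0.991, 0.003], [0.991, -0.136, -0.0], [0.0, 0.003, -1.0]]
ft_force: [0.4, -0.1, -0.2]
opening: 85.5
gripper_force: 0.0
```

Run:
```python
from h import *
st()
c=snap('scene','s4')
b=cv2.imread('pics/s4.png')[225:405,130:350];cv2.imwrite('pics/c6.png',cv2.resize(b,None,fx=3.3,fy=3.3,interpolation=cv2.INTER_CUBIC))
```

```text
t 13.75 tcp [ 555.6 -106.4  124.2] yaw_y -7.8 tilt [ 0.003  -0.0001] F [ 0.4 -0.1 -0.2] M [-0.06 -0.    0.  ] open 85.5 g 0.0
```

View pics/c6.png

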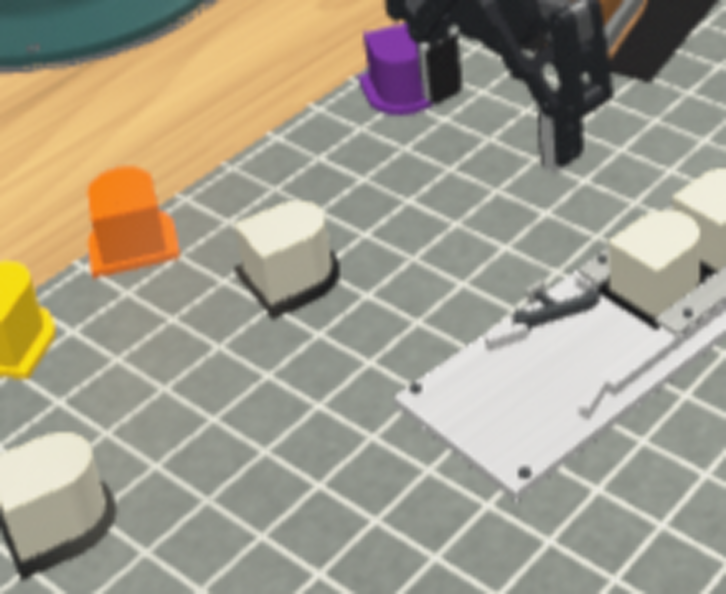

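B sits past the closed pawl (tip at crop (600,295)) with A ahead of it. Base C's rear corners are at (237,267) and (274,316), unmoved.

Run:
```python
from h import *
c=np.load('pics/s4.npz')
fu=lambda X,Y:((X+.5)/3.3-.5+130,(Y+.5)/3.3-.5+225)
for L,R in [((236,268),(274,316))]:
    p,q=[ray(c,*fu(*a),2)[:2] for a in (L,R)];e=q-p;h=np.array([-e[1],e[0]])/np.hypot(*e)
    print(p.round(1),q.round(1),np.hypot(*e),'heading',np.degrees(np.arctan2(h[1],h[0])),'grasp',((p+q)/2+18*h).round(1),'centre',((p+q)/2+26.5*h).round(1))
p,q=[ray(c,*fu(*a),10)[:2] for a in ((606,286),(660,326))];print(rail(p),rail(q))
```

```text
[ 388.4 -168.3] [ 438.5 -184.8] 52.79160640617889 heading 71.73740523348529 grasp [ 419.1 -159.4] centre [ 421.7 -151.4]
[-31.2  25.5] [-34.4 -20.6]
```

Call:
servo_tool --pt "0 0 -0.255 -0.68 -0.266 0 -1" --pt "0 0 -0.255 -0.68 -0.266 0 -1" --pt "0 0 -0.255 -0.68 -0.266 0 -1" --pt "0 0 -0.255 -0.68 -0.266 0 -1" --pt "0 0 0 0 0 -0.6 -1" --pt "0 0 0 0 0 -0.7 -1" --pt "0 0 0 0 0 -0.76 -1" --pt "0 0 0 0 0 0 1" --pt "0 0 0 0 0 0 1" --pt "0 0 0 0 0 0 1" --pt "0 0 0 0 0 0 1"

```text
time_s: 15.18
tcp_pos: [420.0, -159.2, 21.3]
eef_rot: [[0.31, 0.951, 0.002], [0.951, -0.31, -0.0], [0.001, 0.002, -1.0]]
ft_force: [-3.2, -0.6, 13.2]
opening: 37.0
gripper_force: 59.1
```

```bash
python3 -c "
from h import *
st()"
```

```text
t 15.18 tcp [ 420.  -159.2   21.3] yaw_y -18.1 tilt [ 0.0023 -0.0001] F [-3.2 -0.6 13.2] M [-0.03  0.76 -0.07] open 37.0 g 59.1
```

Call:
servo_tool --pt "0 0 0 0 0 0.45 1" --pt "0 0 0 0 0 0.45 1" --pt "0 0 0.202 0.714 -0.074 0 1" --pt "0 0 0.202 0.714 -0.074 0 1" --pt "0 0 0.202 0.714 -0.074 0 1" --pt "0 0 0.202 0.714 -0.074 0 1" --pt "0 0 0.202 0.714 -0.074 0 1" --pt "0 0 0 0 0 -0.35 1" --pt "0 0 0 0 0 -0.33 1" --pt "0 0 0 0 0 0 1"

```text
time_s: 16.42
tcp_pos: [596.7, -177.4, 30.1]
eef_rot: [[0.139, 0.99, -0.001], [0.99, -0.139, 0.0], [-0.0, -0.001, -1.0]]
ft_force: [-0.0, 0.6, -0.9]
opening: 36.4
gripper_force: 62.2
```

```bash
python3 -c "
from h import *
st();print(rail(read_state()['tcp_pos']))"
```

```text
t 16.43 tcp [ 596.7 -177.4   30.1] yaw_y -8.0 tilt [-0.0012  0.0001] F [-0.   0.6 -0.9] M [-0.02 -0.   -0.03] open 36.4 g 62.2
[-144.9    0.5]
```

Call:
servo_tool --pt "0 0 0 0.043 0.297 0 1" --pt "0 0 0 0.043 0.297 0 1" --pt "0 0 0 0.043 0.297 0 1" --pt "0 0 0 0.043 0.297 0 1" --pt "0 0 0 0 0 0 1"

```text
time_s: 17.05
tcp_pos: [606.2, -116.1, 30.6]
eef_rot: [[0.137, 0.991, -0.001], [0.991, -0.137, 0.001], [0.001, -0.001, -1.0]]
ft_force: [-2.8, 1.0, -1.6]
opening: 36.8
gripper_force: 62.2
```

```bash
python3 -c "
from h import *
st();print(rail(read_state()['tcp_pos']))"
```

```text
t 17.05 tcp [ 606.2 -116.1   30.6] yaw_y -7.9 tilt [-0.0008  0.0009] F [-2.8  1.  -1.6] M [0.48 0.59 0.09] open 36.8 g 62.2
[-82.8  -0.2]
```

Call:
servo_tool --pt "0 0 0 0.015 0.216 -0.005 1" --pt "0 0 0 0.031 0.216 0 1" --pt "0 0 0 0.031 0.216 0 1" --pt "0 0 0 0.031 0.216 0 1" --pt "0 0 0 0.031 0.216 0 1" --pt "0 0 0 0.031 0.216 0 1" --pt "0 0 0 0 0 0 1"

```text
time_s: 17.92
tcp_pos: [614.6, -51.5, 30.3]
eef_rot: [[0.137, 0.991, -0.001], [0.991, -0.137, 0.001], [0.001, -0.001, -1.0]]
ft_force: [0.1, 0.3, -1.1]
opening: 36.7
gripper_force: 62.3
```

```bash
python3 -c "
from h import *
st();print(rail(read_state()['tcp_pos']))"
```

```text
t 17.93 tcp [614.6 -51.5  30.3] yaw_y -7.9 tilt [-0.0007  0.0011] F [ 0.1  0.3 -1.1] M [ 0.04 -0.    0.05] open 36.7 g 62.3
[-17.7   0.7]
```

Call:
servo_tool --pt "0 0 0 0 0 0 -0.4" --pt "0 0 0 0 0 0 -0.6" --pt "0 0 0 0 0 0.7 -1" --pt "0 0 0 -0.2 -0.2 0.8 -1" --pt "0 0 -0.3 -0.5 -0.5 0.3 -1" --pt "0 0 -0.4 -0.7 -0.7 0 -1"

```text
time_s: 18.68
tcp_pos: [544.8, -123.8, 121.7]
eef_rot: [[0.259, 0.966, 0.002], [0.966, -0.259, 0.0], [0.001, 0.002, -1.0]]
ft_force: [0.5, -0.6, -1.3]
opening: 85.4
gripper_force: 0.0
```

Run:
```python
from h import *
look('t5')
c=snap('scene','s5')
b=cv2.imread('pics/s5.png')[240:420,100:330];cv2.imwrite('pics/c7.png',cv2.resize(b,None,fx=3.3,fy=3.3,interpolation=cv2.INTER_CUBIC))
```

```text
t 18.68 tcp [ 544.8 -123.8  121.7] yaw_y -15.0 tilt [0.0022 0.0002] F [ 0.5 -0.6 -1.3] M [-0.07 -0.01 -0.04] open 85.4 g 0.0
([389.0, 262.0], 440.4, -115.4, 162.3, 44.6, 83.5) rail [-105.8  164. ]
([480.0, 255.0], 461.2, -355.7, 54.8, 43.8, 68.4) rail [-340.7  109.1]
([363.0, 197.0], 618.9, -47.5, 48.1, 43.2, 88.4) rail [-13.1  -3. ]
([342.0, 195.0], 628.2, 8.7, 50.0, 42.9, 83.1) rail [43.8 -4.2]
([483.0, 200.0], 609.0, -374.9, 68.0, 55.1, 137.6) rail [-338.6  -39.9]
([322.0, 192.0], 635.3, 63.1, 48.1, 40.6, 89.2) rail [98.7 -3.5]
grip [([281.0, 275.0], 411.2, 172.0, 73.4, 38.9, 105.5)]
```

View pics/c7.png

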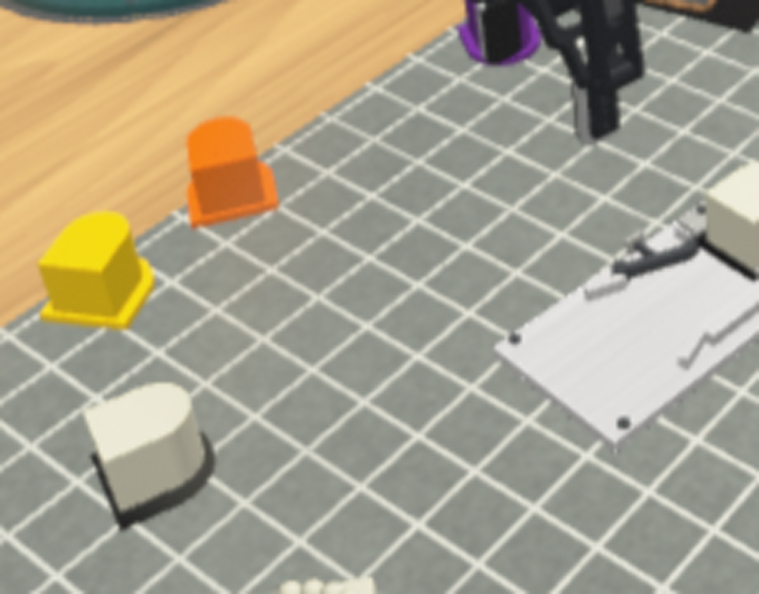

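Base D stands alone with its rear plate corners at crop (93,456) and (123,528). The third base is in the slot past the pawl.

Run:
```python
from h import *
c=np.load('pics/s5.npz')
fu=lambda X,Y:((X+.5)/3.3-.5+100,(Y+.5)/3.3-.5+240)
p,q=[ray(c,*fu(*a),2)[:2] for a in ((93,457),(123,529))];e=q-p;h=np.array([-e[1],e[0]])/np.hypot(*e)
print(p.round(1),q.round(1),np.hypot(*e),'heading',np.degrees(np.arctan2(h[1],h[0])),'grasp',((p+q)/2+18*h).round(1),'centre',((p+q)/2+26.5*h).round(1))
```

```text
[ 423.8 -366.1] [ 474.2 -385.2] 53.81497534194336 heading 69.23583118286369 grasp [ 455.4 -358.8] centre [ 458.4 -350.8]
```

Call:
servo_tool --pt "0 0 -0.097 -0.296 -0.787 0 -1" --pt "0 0 -0.097 -0.296 -0.787 0 -1" --pt "0 0 -0.097 -0.296 -0.787 0 -1" --pt "0 0 -0.097 -0.296 -0.787 0 -1" --pt "0 0 -0.097 -0.296 -0.787 0 -1" --pt "0 0 -0.097 -0.296 -0.787 0 -1" --pt "0 0 0 0 0 -0.6 -1" --pt "0 0 0 0 0 -0.7 -1" --pt "0 0 0 0 0 -0.72 -1" --pt "0 0 0 0 0 0 1" --pt "0 0 0 0 0 0 1" --pt "0 0 0 0 0 0 1" --pt "0 0 0 0 0 0 1"

```text
time_s: 20.4
tcp_pos: [456.7, -360.0, 21.3]
eef_rot: [[0.355, 0.935, 0.002], [0.935, -0.355, -0.001], [-0.0, 0.002, -1.0]]
ft_force: [-1.2, -0.9, 6.7]
opening: 36.8
gripper_force: 60.5
```

```bash
python3 -c "
from h import *
st()"
```

```text
t 20.40 tcp [ 456.7 -360.    21.3] yaw_y -20.8 tilt [ 0.0021 -0.0012] F [-1.2 -0.9  6.7] M [0.15 0.4  0.  ] open 36.8 g 60.5
```

Call:
servo_tool --pt "0 0 0 0 0 0.45 1" --pt "0 0 0 0 0 0.45 1" --pt "0 0 0.254 0.565 0.73 0 1" --pt "0 0 0.254 0.565 0.73 0 1" --pt "0 0 0.254 0.565 0.73 0 1" --pt "0 0 0.254 0.565 0.73 0 1" --pt "0 0 0.254 0.565 0.73 0 1" --pt "0 0 0 0 0 -0.35 1" --pt "0 0 0 0 0 -0.33 1" --pt "0 0 0 0 0 0 1"

```text
time_s: 21.65
tcp_pos: [596.3, -177.9, 30.2]
eef_rot: [[0.143, 0.99, -0.001], [0.99, -0.143, -0.0], [-0.0, -0.001, -1.0]]
ft_force: [-0.2, -0.4, -1.9]
opening: 36.6
gripper_force: 61.2
```

```bash
python3 -c "
from h import *
st();print(rail(read_state()['tcp_pos']))"
```

```text
t 21.65 tcp [ 596.3 -177.9   30.2] yaw_y -8.2 tilt [-0.0011 -0.0003] F [-0.2 -0.4 -1.9] M [-0.05 -0.    0.05] open 36.6 g 61.2
[-145.4    0.8]
```

Call:
servo_tool --pt "0 0 0 0.045 0.297 -0.005 1" --pt "0 0 0 0.045 0.297 0 1" --pt "0 0 0 0.043 0.297 0 1" --pt "0 0 0 0.043 0.297 0 1" --pt "0 0 0 0 0 0 1"

```text
time_s: 22.28
tcp_pos: [605.9, -115.5, 30.1]
eef_rot: [[0.139, 0.99, -0.001], [0.99, -0.139, 0.001], [0.001, -0.001, -1.0]]
ft_force: [-2.7, 2.9, -0.6]
opening: 37.2
gripper_force: 61.3
```

```bash
python3 -c "
from h import *
st();print(rail(read_state()['tcp_pos']))"
```

```text
t 22.27 tcp [ 605.9 -115.5   30.1] yaw_y -8.0 tilt [-0.0008  0.001 ] F [-2.7  2.9 -0.6] M [0.56 0.75 0.04] open 37.2 g 61.3
[-82.2   0.1]
```

Call:
servo_tool --pt "0 0 0 0.018 0.216 0 1" --pt "0 0 0 0.031 0.216 0 1" --pt "0 0 0 0.031 0.216 0 1" --pt "0 0 0 0.031 0.216 0 1" --pt "0 0 0 0.031 0.216 0 1" --pt "0 0 0 0.031 0.216 0 1" --pt "0 0 0 0 0 0 1"

```text
time_s: 23.15
tcp_pos: [614.7, -51.0, 30.1]
eef_rot: [[0.139, 0.99, -0.0], [0.99, -0.139, 0.001], [0.001, -0.0, -1.0]]
ft_force: [0.5, -0.3, -1.5]
opening: 36.8
gripper_force: 61.3
```

```bash
python3 -c "
from h import *
st();print(rail(read_state()['tcp_pos']))"
```

```text
t 23.15 tcp [614.7 -51.   30.1] yaw_y -8.0 tilt [-0.0003  0.001 ] F [ 0.5 -0.3 -1.5] M [-0.01  0.04 -0.05] open 36.8 g 61.3
[-17.1   0.7]
```

Call:
servo_tool --pt "0 0 0 0 0 0 -0.4" --pt "0 0 0 0 0 0 -0.6" --pt "0 0 0 0 0 0.7 -1" --pt "0 0 0 0 0 0.9 -1" --pt "0 0 0.33 -0.582 0.637 0.3 -1" --pt "0 0 0.33 -0.582 0.637 0 -1" --pt "0 0 0.33 -0.582 0.637 0 -1" --pt "0 0 0.33 -0.582 0.637 0 -1" --pt "0 0 0.33 -0.582 0.637 0 -1" --pt "0 0 0.33 -0.582 0.637 0 -1" --pt "0 0 0.33 -0.582 0.637 0 -1" --pt "0 0 0 0 0 0 -1"

```text
time_s: 24.65
tcp_pos: [409.2, 172.2, 125.4]
eef_rot: [[-0.263, 0.965, -0.001], [0.965, 0.263, 0.001], [0.001, -0.0, -1.0]]
ft_force: [0.6, -0.0, 0.0]
opening: 85.3
gripper_force: 0.0
```

Run:
```python
from h import *
look('t6')
c=snap('scene','s6')
b=cv2.imread('pics/s6.png')[200:400,190:440];cv2.imwrite('pics/c8.png',cv2.resize(b,None,fx=3,fy=3,interpolation=cv2.INTER_CUBIC))
```

```text
t 24.65 tcp [409.2 172.2 125.4] yaw_y 15.3 tilt [-0.0007  0.001 ] F [ 0.6 -0.   0. ] M [ 0.   -0.07 -0.01] open 85.3 g 0.0
([362.0, 197.0], 620.2, -44.8, 48.1, 40.7, 88.7) rail [-10.2  -3.9]
([342.0, 194.0], 629.7, 11.0, 50.4, 42.1, 82.0) rail [46.3 -5.3]
([484.0, 199.0], 610.0, -375.9, 64.2, 55.3, 138.2) rail [-339.4  -41. ]
([321.0, 192.0], 635.3, 65.8, 48.1, 40.6, 89.2) rail [101.4  -3.1]
([301.0, 190.0], 641.5, 119.9, 48.0, 40.6, 89.3) rail [155.8  -1.5]
grip []
```

View pics/c8.png

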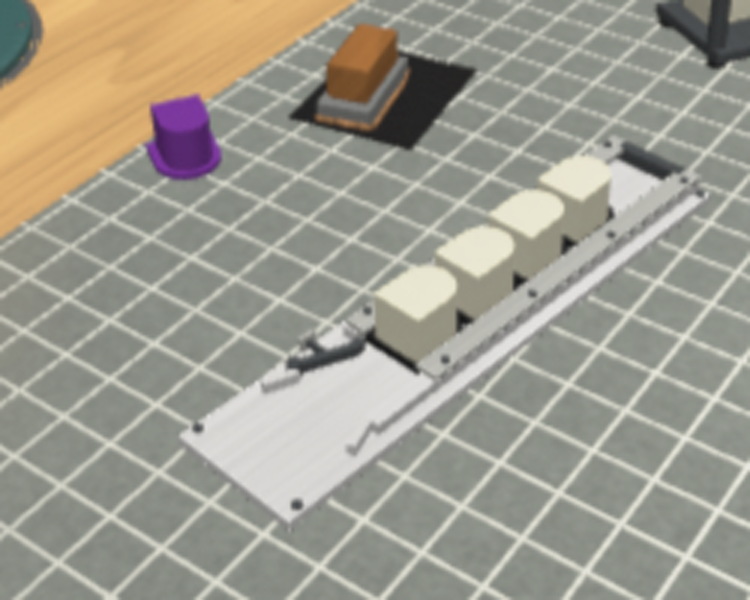

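All four bases are locked behind the closed pawl. The sander is still on its mat, with its grip top at crop (363,48).

Call:
servo_tool --pt "0 0 0 0.02 0 -0.6 -1" --pt "0 0 0 0.02 0 -0.7 -1" --pt "0 0 0 0 0 -0.65 -1" --pt "0 0 0 0 0 0 -1" --pt "0 0 0 0 0 0 1" --pt "0 0 0 0 0 0 1" --pt "0 0 0 0 0 0 1" --pt "0 0 0 0 0 0 1" --pt "0 0 0 0 0 0 1"

```text
time_s: 25.88
tcp_pos: [413.2, 170.5, 28.0]
eef_rot: [[-0.259, 0.966, 0.001], [0.966, 0.259, 0.0], [0.0, 0.001, -1.0]]
ft_force: [0.3, 1.5, 2.3]
opening: 34.5
gripper_force: 65.0
```

```bash
python3 -c "
from h import *
st()"
```

```text
t 25.88 tcp [413.2 170.5  28. ] yaw_y 15.0 tilt [0.0007 0.0004] F [0.3 1.5 2.3] M [ 0.31 -0.35 -0.05] open 34.5 g 65.0
```

Call:
servo_tool --pt "0 0 0 0 0 0.5 1" --pt "0 0 0 0 0 0.7 1" --pt "0 0 0 0 0 0.4 1" --pt "0 0 -0.331 0.6466 -0.146 0 1" --pt "0 0 -0.331 0.6466 -0.146 0 1" --pt "0 0 -0.331 0.6466 -0.146 0 1" --pt "0 0 -0.331 0.6466 -0.146 0 1" --pt "0 0 -0.331 0.6466 -0.146 0 1" --pt "0 0 -0.331 0.6466 -0.146 0 1" --pt "0 0 -0.331 0.6466 -0.146 0 1" --pt "0 0 0 0 0 0 1" --pt "0 0 0 0 0 0 1"

```text
time_s: 27.38
tcp_pos: [638.5, 119.1, 107.2]
eef_rot: [[0.142, 0.99, -0.001], [0.99, -0.142, -0.0], [-0.0, -0.001, -1.0]]
ft_force: [-0.1, -0.1, -1.0]
opening: 34.9
gripper_force: 64.6
```

Run:
```python
from h import *
st();print(rail(read_state()['tcp_pos']))
c=snap('scene','s7')
b=cv2.imread('pics/s7.png')[120:340,270:500];cv2.imwrite('pics/c9.png',cv2.resize(b,None,fx=2.7,fy=2.7,interpolation=cv2.INTER_CUBIC))
```

```text
t 27.38 tcp [638.5 119.1 107.2] yaw_y -8.1 tilt [-0.0014 -0.0003] F [-0.1 -0.1 -1. ] M [ 0.01 -0.   -0.02] open 34.9 g 64.6
[154.6   1.4]
```

View pics/c9.png

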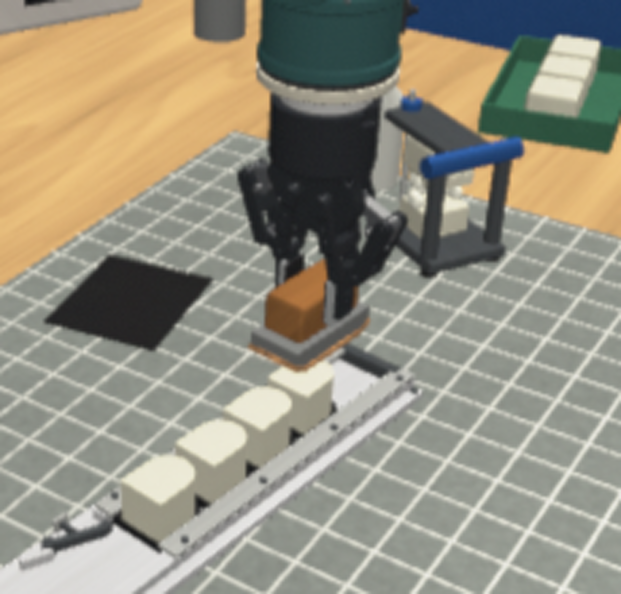

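The sander is held level above the farthest base (pad at crop (310,345)).

Call:
servo_tool --pt "0 0 0 0.02 0 -0.25 1" --pt "0 0 0 0 0 -0.2 1" --pt "0 0 0 0 0 -0.1 1" --pt "0 0 0 0 0 -0.02 1" --pt "0 0 0 0 0 0 1"

```text
time_s: 28.05
tcp_pos: [640.3, 119.1, 79.4]
eef_rot: [[0.142, 0.99, 0.0], [0.99, -0.142, -0.0], [-0.0, 0.0, -1.0]]
ft_force: [-0.8, 0.2, -1.4]
opening: 35.0
gripper_force: 64.6
```

```bash
python3 -c "
from h import *
st();st();print(rail(read_state()['tcp_pos']))"
```

```text
t 28.05 tcp [640.3 119.1  79.4] yaw_y -8.2 tilt [ 0.0001 -0.    ] F [-0.8  0.2 -1.4] M [-0.03 -0.02 -0.03] open 35.0 g 64.6
t 28.05 tcp [640.3 119.1  79.4] yaw_y -8.2 tilt [ 0.0001 -0.    ] F [-0.8  0.2 -1.4] M [-0.03 -0.02 -0.03] open 35.0 g 64.6
[154.8  -0.4]
```

Not in contact yet. Going down 3 mm at a time.

Call:
servo_tool --pt "0 0 0 0 0 -0.03 1" --pt "0 0 0 0 0 -0.03 1" --pt "0 0 0 0 0 0 1" --pt "0 0 0 0 0 0 1"

```text
time_s: 28.55
tcp_pos: [640.2, 119.1, 76.3]
eef_rot: [[0.142, 0.99, -0.0], [0.99, -0.142, -0.0], [-0.0, 0.0, -1.0]]
ft_force: [-1.3, -0.7, -1.9]
opening: 34.9
gripper_force: 64.6
```

Call:
servo_tool --pt "0 0 0 0 0 -0.03 1" --pt "0 0 0 0 0 -0.02 1" --pt "0 0 0 0 0 0 1" --pt "0 0 0 0 0 0 1"

```text
time_s: 29.05
tcp_pos: [640.3, 119.1, 73.9]
eef_rot: [[0.142, 0.99, 0.0], [0.99, -0.142, 0.0], [0.0, 0.0, -1.0]]
ft_force: [0.1, -0.3, 3.3]
opening: 35.0
gripper_force: 65.1
```

Call:
servo_tool --pt "0 0 0 0 0 -0.016 1" --pt "0 0 0 0 0 0 1"

```text
time_s: 29.3
tcp_pos: [640.3, 119.1, 73.0]
eef_rot: [[0.142, 0.99, 0.0], [0.99, -0.142, 0.0], [0.0, 0.0, -1.0]]
ft_force: [0.5, 0.8, 3.1]
opening: 35.2
gripper_force: 65.2
```

```bash
python3 -c "
from h import *
st();capture('top');st();capture('top');st()"
```

```text
t 29.30 tcp [640.3 119.1  73. ] yaw_y -8.2 tilt [0.0001 0.    ] F [0.5 0.8 3.1] M [ 0.05 -0.01  0.01] open 35.2 g 65.2
t 29.35 tcp [640.3 119.1  73. ] yaw_y -8.2 tilt [0.0001 0.    ] F [-0.5 -0.6  3.4] M [ 0.02 -0.01 -0.04] open 35.2 g 65.2
t 29.40 tcp [640.3 119.1  73. ] yaw_y -8.2 tilt [ 0.0001 -0.    ] F [0.1 0.2 3.6] M [ 0.05 -0.02  0.03] open 34.8 g 65.2
```

Call:
servo_tool --pt "0 0 0 -0.0125 -0.0866 0 1" --pt "0 0 0 -0.0125 -0.0866 0 1" --pt "0 0 0 -0.0125 -0.0866 0 1" --pt "0 0 0 -0.0125 -0.0866 0 1" --pt "0 0 0 -0.0125 -0.0866 0 1" --pt "0 0 0 -0.0125 -0.0866 0 1" --pt "0 0 0 -0.0125 -0.0866 0 1" --pt "0 0 0 -0.0125 -0.0866 0 1"

```text
time_s: 30.4
tcp_pos: [635.1, 84.2, 73.0]
eef_rot: [[0.142, 0.99, -0.0], [0.99, -0.142, -0.0], [-0.0, -0.0, -1.0]]
ft_force: [0.9, 2.8, 3.4]
opening: 35.2
gripper_force: 65.2
```

```bash
python3 -c "
from h import *
st();print(rail(read_state()['tcp_pos']))"
```

```text
t 30.40 tcp [635.1  84.2  73. ] yaw_y -8.2 tilt [-0.0001 -0.    ] F [0.9 2.8 3.4] M [ 0.61 -0.16  0.03] open 35.2 g 65.2
[119.6  -0.3]
```

Steady at 3.5 cm/s with about 5 N. Continuing.

Call:
servo_tool --pt "0 0 0 -0.0125 -0.0866 0 1" --pt "0 0 0 -0.0125 -0.0866 0 1" --pt "0 0 0 -0.0125 -0.0866 0 1" --pt "0 0 0 -0.0125 -0.0866 0 1" --pt "0 0 0 -0.0125 -0.0866 0 1" --pt "0 0 0 -0.0125 -0.0866 0 1" --pt "0 0 0 -0.0125 -0.0866 0 1" --pt "0 0 0 -0.0125 -0.0866 0 1" --pt "0 0 0 -0.0125 -0.0866 0 1" --pt "0 0 0 -0.0125 -0.0866 0 1" --pt "0 0 0 -0.0125 -0.0866 0 1" --pt "0 0 0 -0.0125 -0.0866 0 1" --pt "0 0 0 -0.0125 -0.0866 0 1" --pt "0 0 0 -0.0125 -0.0866 0 1" --pt "0 0 0 -0.0125 -0.0866 0 1" --pt "0 0 0 -0.0125 -0.0866 0 1"

```text
time_s: 32.4
tcp_pos: [625.1, 14.9, 73.0]
eef_rot: [[0.142, 0.99, -0.0], [0.99, -0.142, -0.0], [-0.0, -0.0, -1.0]]
ft_force: [-0.3, 2.3, 3.7]
opening: 34.9
gripper_force: 65.2
```

```bash
python3 -c "
from h import *
st();print(rail(read_state()['tcp_pos']))"
```

```text
t 32.40 tcp [625.1  14.9  73. ] yaw_y -8.2 tilt [-0.0001 -0.0001] F [-0.3  2.3  3.7] M [ 0.56 -0.15  0.01] open 34.9 g 65.2
[49.5 -0.3]
```

Call:
servo_tool --pt "0 0 0 -0.0125 -0.0866 0 1" --pt "0 0 0 -0.0125 -0.0866 0 1" --pt "0 0 0 -0.0125 -0.0866 0 1" --pt "0 0 0 -0.0125 -0.0866 0 1" --pt "0 0 0 -0.0125 -0.0866 0 1" --pt "0 0 0 -0.0125 -0.0866 0 1" --pt "0 0 0 -0.0125 -0.0866 0 1" --pt "0 0 0 -0.0125 -0.0866 0 1" --pt "0 0 0 -0.0125 -0.0866 0 1" --pt "0 0 0 -0.0125 -0.0866 0 1" --pt "0 0 0 -0.0125 -0.0866 0 1" --pt "0 0 0 -0.0125 -0.0866 0 1" --pt "0 0 0 -0.0125 -0.0866 0 1" --pt "0 0 0 -0.0125 -0.0866 0 1" --pt "0 0 0 -0.0125 -0.0866 0 1" --pt "0 0 0 -0.0125 -0.0866 0 1" --pt "0 0 0 -0.0125 -0.0866 0 1"

```text
time_s: 34.52
tcp_pos: [614.5, -58.7, 73.0]
eef_rot: [[0.142, 0.99, -0.0], [0.99, -0.142, 0.0], [0.0, -0.0, -1.0]]
ft_force: [0.4, 2.1, 3.0]
opening: 34.9
gripper_force: 65.2
```

```bash
python3 -c "
from h import *
st();print(rail(read_state()['tcp_pos']))"
```

```text
t 34.52 tcp [614.5 -58.7  73. ] yaw_y -8.2 tilt [-0.  0.] F [0.4 2.1 3. ] M [ 0.62 -0.17 -0.04] open 34.9 g 65.2
[-24.8  -0.3]
```

Call:
servo_tool --pt "0 0 0 0 0 0.1 1" --pt "0 0 0 0 0 0.4 1" --pt "0 0 0 0.1 0.692 0 1" --pt "0 0 0 0.1 0.692 0 1" --pt "0 0 0 0.1 0.692 0 1" --pt "0 0 0 0.1 0.692 0 1" --pt "0 0 0 0.1 0.692 0 1" --pt "0 0 0 0 0 0 1" --pt "0 0 0 0 0 -0.25 1" --pt "0 0 0 0 0 -0.15 1" --pt "0 0 0 0 0 -0.05 1" --pt "0 0 0 0 0 0 1"

```text
time_s: 36.02
tcp_pos: [639.5, 113.8, 75.5]
eef_rot: [[0.143, 0.99, -0.0], [0.99, -0.143, -0.0], [-0.0, -0.0, -1.0]]
ft_force: [-2.2, -1.7, 2.6]
opening: 34.8
gripper_force: 65.1
```

```bash
python3 -c "
from h import *
st();print(rail(read_state()['tcp_pos']))"
```

```text
t 36.02 tcp [639.5 113.8  75.5] yaw_y -8.2 tilt [-0.0004 -0.0004] F [-2.2 -1.7  2.6] M [-0.31  0.38 -0.03] open 34.8 g 65.1
[149.5  -0.4]
```

Call:
servo_tool --pt "0 0 0 0 0 -0.03 1" --pt "0 0 0 0 0 0 1" --pt "0 0 0 0 0 0 1"

```text
time_s: 36.4
tcp_pos: [639.8, 114.5, 74.2]
eef_rot: [[0.142, 0.99, 0.0], [0.99, -0.142, -0.0], [-0.0, 0.0, -1.0]]
ft_force: [0.8, -2.4, 3.4]
opening: 34.7
gripper_force: 65.2
```

```bash
python3 -c "
from h import *
st();capture('scene');st();capture('scene');st()"
```

```text
t 36.40 tcp [639.8 114.5  74.2] yaw_y -8.2 tilt [ 0.0004 -0.0001] F [ 0.8 -2.4  3.4] M [-0.5  -0.13 -0.02] open 34.7 g 65.2
t 36.45 tcp [639.8 114.5  74.2] yaw_y -8.2 tilt [ 0.0004 -0.0001] F [ 0.3 -1.8  3.1] M [-0.43 -0.07  0.  ] open 35.4 g 65.2
t 36.50 tcp [639.8 114.5  74.2] yaw_y -8.2 tilt [ 0.0005 -0.    ] F [ 0.4 -2.1  2.4] M [-0.51 -0.11 -0.01] open 35.1 g 65.2
```

Call:
servo_tool --pt "0 0 0 0 0 -0.02 1" --pt "0 0 0 -0.0125 -0.0866 0 1" --pt "0 0 0 -0.0125 -0.0866 0 1" --pt "0 0 0 -0.0125 -0.0866 0 1" --pt "0 0 0 -0.0125 -0.0866 0 1" --pt "0 0 0 -0.0125 -0.0866 0 1" --pt "0 0 0 -0.0125 -0.0866 0 1" --pt "0 0 0 -0.0125 -0.0866 0 1" --pt "0 0 0 -0.0125 -0.0866 0 1" --pt "0 0 0 -0.0125 -0.0866 0 1" --pt "0 0 0 -0.0125 -0.0866 0 1"

```text
time_s: 37.88
tcp_pos: [633.3, 71.0, 73.0]
eef_rot: [[0.142, 0.99, -0.0], [0.99, -0.142, -0.0], [-0.0, -0.0, -1.0]]
ft_force: [0.7, 2.4, 3.4]
opening: 34.8
gripper_force: 65.2
```

```bash
python3 -c "
from h import *
st();print(rail(read_state()['tcp_pos']))"
```

```text
t 37.88 tcp [633.3  71.   73. ] yaw_y -8.2 tilt [-0.0001 -0.    ] F [0.7 2.4 3.4] M [ 0.61 -0.16  0.  ] open 34.8 g 65.2
[106.2  -0.3]
```

Remaining 131 mm = 30 rows.

Call:
servo_tool --pt "0 0 0 -0.0125 -0.0866 0 1" --pt "0 0 0 -0.0125 -0.0866 0 1" --pt "0 0 0 -0.0125 -0.0866 0 1" --pt "0 0 0 -0.0125 -0.0866 0 1" --pt "0 0 0 -0.0125 -0.0866 0 1" --pt "0 0 0 -0.0125 -0.0866 0 1" --pt "0 0 0 -0.0125 -0.0866 0 1" --pt "0 0 0 -0.0125 -0.0866 0 1" --pt "0 0 0 -0.0125 -0.0866 0 1" --pt "0 0 0 -0.0125 -0.0866 0 1" --pt "0 0 0 -0.0125 -0.0866 0 1" --pt "0 0 0 -0.0125 -0.0866 0 1" --pt "0 0 0 -0.0125 -0.0866 0 1" --pt "0 0 0 -0.0125 -0.0866 0 1" --pt "0 0 0 -0.0125 -0.0866 0 1"

```text
time_s: 39.75
tcp_pos: [623.9, 6.0, 73.0]
eef_rot: [[0.142, 0.99, -0.0], [0.99, -0.142, -0.0], [-0.0, -0.0, -1.0]]
ft_force: [0.7, 2.4, 3.3]
opening: 34.8
gripper_force: 65.2
```

Call:
servo_tool --pt "0 0 0 -0.0125 -0.0866 0 1" --pt "0 0 0 -0.0125 -0.0866 0 1" --pt "0 0 0 -0.0125 -0.0866 0 1" --pt "0 0 0 -0.0125 -0.0866 0 1" --pt "0 0 0 -0.0125 -0.0866 0 1" --pt "0 0 0 -0.0125 -0.0866 0 1" --pt "0 0 0 -0.0125 -0.0866 0 1" --pt "0 0 0 -0.0125 -0.0866 0 1" --pt "0 0 0 -0.0125 -0.0866 0 1" --pt "0 0 0 -0.0125 -0.0866 0 1" --pt "0 0 0 -0.0125 -0.0866 0 1" --pt "0 0 0 -0.0125 -0.0866 0 1" --pt "0 0 0 -0.0125 -0.0866 0 1" --pt "0 0 0 -0.0125 -0.0866 0 1" --pt "0 0 0 -0.0125 -0.0866 0 1"

```text
time_s: 41.62
tcp_pos: [614.5, -58.9, 73.0]
eef_rot: [[0.142, 0.99, -0.0], [0.99, -0.142, 0.0], [0.0, -0.0, -1.0]]
ft_force: [0.6, 2.9, 3.4]
opening: 35.1
gripper_force: 65.2
```

```bash
python3 -c "
from h import *
st();print(rail(read_state()['tcp_pos']))"
```

```text
t 41.62 tcp [614.5 -58.9  73. ] yaw_y -8.2 tilt [-0.0001  0.    ] F [0.6 2.9 3.4] M [ 0.59 -0.15  0.03] open 35.1 g 65.2
[-25.   -0.3]
```

Call:
servo_tool --pt "0 0 0 0 0 0.15 1" --pt "0 0 0 0 0 0.5 1" --pt "0 0 0.243 -0.567 0.706 0 1" --pt "0 0 0.243 -0.567 0.706 0 1" --pt "0 0 0.243 -0.567 0.706 0 1" --pt "0 0 0.243 -0.567 0.706 0 1" --pt "0 0 0.243 -0.567 0.706 0 1" --pt "0 0 0.243 -0.567 0.706 0 1" --pt "0 0 0.243 -0.567 0.706 0 1" --pt "0 0 0 0 0 -0.3 1" --pt "0 0 0 0 0 -0.5 1" --pt "0 0 0 0 0 -0.5 1" --pt "0 0 0 0 0 0 1"

```text
time_s: 43.25
tcp_pos: [415.6, 187.1, 39.3]
eef_rot: [[-0.152, 0.988, -0.002], [0.988, 0.152, -0.002], [-0.002, -0.003, -1.0]]
ft_force: [0.1, -0.3, -1.1]
opening: 35.0
gripper_force: 64.6
```

```bash
python3 -c "
from h import *
look('t8')"
```

```text
t 43.25 tcp [415.6 187.1  39.3] yaw_y 8.8 tilt [-0.0023 -0.0024] F [ 0.1 -0.3 -1.1] M [-0.01 -0.03  0.02] open 35.0 g 64.6
([362.0, 197.0], 620.2, -44.8, 48.1, 40.7, 88.7) rail [-10.2  -3.9]
([342.0, 194.0], 629.6, 11.2, 50.2, 42.2, 82.5) rail [46.5 -5.2]
([484.0, 199.0], 609.8, -375.5, 65.7, 54.8, 137.0) rail [-339.1  -40.8]
([321.0, 192.0], 635.3, 64.5, 50.8, 40.6, 89.3) rail [100.1  -3.3]
([301.0, 190.0], 641.5, 118.5, 50.7, 40.6, 89.3) rail [154.4  -1.7]
grip []
```

Call:
servo_tool --pt "0 0 0 0 0 -0.1 1" --pt "0 0 0 0 0 -0.1 1" --pt "0 0 0 0 0 -0.02 1" --pt "0 0 0 0 0 0 1"

```text
time_s: 43.8
tcp_pos: [416.1, 188.5, 29.5]
eef_rot: [[-0.154, 0.988, -0.0], [0.988, 0.154, -0.0], [0.0, -0.0, -1.0]]
ft_force: [-0.1, 0.5, -1.3]
opening: 34.8
gripper_force: 64.6
```

Call:
servo_tool --pt "0 0 0 0 0 -0.03 1" --pt "0 0 0 0 0 -0.02 1" --pt "0 0 0 0 0 0 1"

```text
time_s: 44.18
tcp_pos: [416.2, 188.6, 27.0]
eef_rot: [[-0.154, 0.988, 0.0], [0.988, 0.154, 0.0], [0.0, 0.0, -1.0]]
ft_force: [-0.9, 0.6, 2.7]
opening: 35.0
gripper_force: 65.2
```

Seated on the mat. Releasing and retreating.

Call:
servo_tool --pt "0 0 0 0 0 0 0" --pt "0 0 0 0 0 0 -0.3" --pt "0 0 0 0 0 0 -1" --pt "0 0 0 0 0 0 -1" --pt "0 0 0 0 0 0.3 -1" --pt "0 0 0 0 0 0.7 -1" --pt "0 0 0 0 0 1 -1" --pt "0 0 0 -0.3 0.5 0.5 -1" --pt "0 0 0 -0.3 0.8 0.2 -1" --pt "0 0 0 -0.2 0.8 0 -1" --pt "0 0 0 -0.2 0.8 0 -1" --pt "0 0 0 0 0 0 -1" --pt "0 0 0 0 0 0 -1"

```text
time_s: 45.8
tcp_pos: [366.3, 332.8, 162.5]
eef_rot: [[-0.153, 0.988, 0.0], [0.988, 0.153, -0.0], [-0.0, 0.0, -1.0]]
ft_force: [0.1, -0.7, 0.1]
opening: 85.4
gripper_force: 0.0
```

Run:
```python
from h import *
look('t9')
c=snap('scene','s9')
b=cv2.imread('pics/s9.png')[150:400,180:480];cv2.imwrite('pics/c10.png',cv2.resize(b,None,fx=2.4,fy=2.4,interpolation=cv2.INTER_CUBIC))
```

```text
t 45.80 tcp [366.3 332.8 162.5] yaw_y 8.8 tilt [ 0.0002 -0.0001] F [ 0.1 -0.7  0.1] M [-0.04 -0.   -0.04] open 85.4 g 0.0
([362.0, 197.0], 620.2, -46.2, 50.8, 40.7, 88.7) rail [-11.6  -4.1]
([342.0, 194.0], 629.4, 11.0, 49.9, 42.5, 82.5) rail [46.3 -5.1]
([484.0, 199.0], 609.8, -375.6, 65.9, 55.1, 137.6) rail [-339.2  -40.8]
([321.0, 192.0], 635.3, 64.5, 50.8, 40.6, 89.3) rail [100.1  -3.3]
([301.0, 190.0], 641.5, 118.5, 50.7, 40.6, 89.3) rail [154.4  -1.7]
grip [([274.0, 273.0], 417.5, 190.9, 73.8, 38.6, 99.0)]
```

View pics/c10.png

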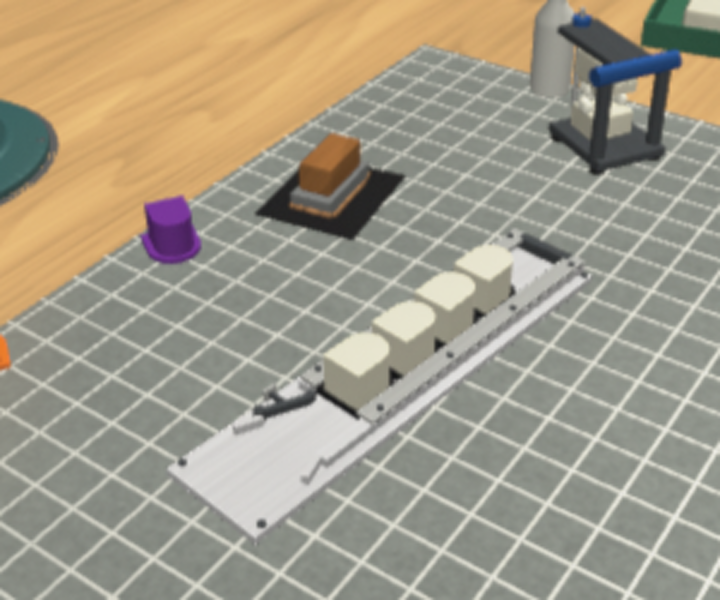

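The sander stands on the mat (crop (330,175)). All four bases are behind the closed pawl, and the bystanders have not moved.

```bash
python3 -c "
from h import *
print(sign_off())"
```

```text
the job is handed in; nothing more can be done
None
```

The job is handed in: all four bases on the bench are locked in the rail, the row got two strokes towards the pawl at about 5 N and 3.5 cm/s, the sanding block stands back on its mat, and the other things were left alone.

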